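# Push a condemned nozzle nut through the flap of the reject box

### The arm

A 6-joint arm with a two-finger parallel gripper is mounted at the origin on the work surface. World frame = base frame: x ahead of the robot, y to its left, z up, the work surface at z = 0. Lengths are in mm, angles in rad, forces in N, time in s.
With the tool pointing down it reaches from about 300 to 950 mm from the base axis. Payload 3.1 kg.
Tool frame: the origin (TCP) lies at the very end of the fingers, on their centre line; the grasp point (between the pads) lies bot.grasp_offset behind it (bot.grasp_offset is the distance from the TCP to the grasp point, in mm); z points along the fingers, y is the line along which they close (so a half turn about z gives the same grasp; the last joint's range is limited). The gripper opens to 85 mm and grips with 20 to 120 N. Pads are 22 mm wide; open, the fingers measure 114 mm over their backs; the gripper's body (76 mm by 85 mm) begins 54 mm behind the grasp point. The pads swing forward as they close: fully open they stand 13 mm farther back than shut.
Start: joints at [-1.314, 0.308, 1.634, -0, 1.2, -0.07], TCP at [200.607, -591.936, 231.272] pointing down, gripper open.
Joint ranges: [-3.06, 3.06], [-0.79, 1.96], [0.05, 2.63], [-1.19, 4.34], [0.05, 2.64], [-2.94, 2.94]. Speed limits (rad/s): [2.79, 2.79, 3.14, 3.14, 3.14, 3.14].

### API

Orientations are given as a unit quaternion [w, x, y, z].
In Python, from bench import bot gives the robot as it stands.
- The arm moves only by the shell command python3 -m crank 'ROWS' [FORCE]. ROWS is JSON, a list of rows, each an object of numbers: "dx", "dy", "dz": the shift along the tool's x, y, z in cm; "spin": the turn about the tool's z in rad; "claw": the finger opening in cm, from 0 to 8.54. A call has 1 to 20 rows; each row shifts and turns the commanded pose from where the row before left it, along the tool's axes as they then stand; what a row does not reach is not made up. A row lasts 1/12 s, in which the tool goes at most 41.7 mm and 7.16 degrees, less where a joint would pass 70% of its speed; a pose out of reach is approached as far as the arm can. A call with a gripper value outside its range is refused whole. The fingers move at their own pace and stop on an object; FORCE is the grip in N (left out, the last holds). Time passes only in rows, so rows that do not move let the fingers close. It gives the time, the measured TCP pose, the force, the opening and the grip force at its end, in the units of the state.
- bot.read_state(): the state, without advancing time (a new reading comes with each control period).
- bot.read_camera(name): name is "scene" or "top"; returns a dict with "frame" (400x640x3 uint8, red, green, blue), "K" (3x3 intrinsics, pixels), "R" (3x3) and "t" (3): a world point X has camera coordinates R X + t. Camera axes: x right, y down, z forward; pixel columns grow to the right and rows downward; lengths in mm; the calibration is good to about 2 mm. A picture is of the moment at which its call begins. There is no depth.
- bot.finish_job(): hands the job in; it is judged then, once.
The state is a dict: "time": time; "joints": joint angles; "dq": joint speeds; "effort": joint torques, N m; "eef_pos": TCP position; "eef_rot": TCP orientation; "contact_force": force on the tool from outside, world axes, zero at the start; "moment": the same for the moment, N m; "width": finger opening in mm; "grip_force": force on a finger pad.
Only numpy, scipy, OpenCV 4.12 (cv2) and the standard library are available. Lean on these libraries where they do the work, as an engineer would, in place of code of your own. Each camera call takes 0.05 s, during which the arm holds its last target. There are 200 camera calls.

### The job

The short stepped nozzle nut on the tray of the reject box has failed its gauge check: push it along the tray with the fingertips and in through the self-closing flap until it drops into the box, then draw the fingers back out so that the flap swings fully shut. Only push the nut: do not grip it or lift it off the tray. Leave the two taller parts on the tray and everything on the bench where they stand.

Things in the scene. Friction and masses are not known exactly. Their poses are not given: they have to be found in the camera images.
- reject_box: Lockable reject box, grey sheet steel, fixed to the bench: 410 long (x) x 340 wide (y) x 144 mm high. Origin at bench level under the middle of the mouth's front face; x points into the box, y to the left as one looks in, z up. Front wall at x 0 to 3 mm with one mouth closed by the flap; bin behind it to x = 167 mm, under a clear lid, with a few earlier rejects in it.
- tray (a point): middle of the infeed tray's open front edge, on its top surface; axes as the box. Flat steel tray 70 mm above the bench, from this edge 240 mm to the front wall, and on at the same level through the mouth to the drop edge. No front lip; side lips 10 mm high, 168 mm left and right.
- mouth (a point): middle of the mouth's lower edge, on the tray's top, in the plane of the front wall's face; axes as the box. Mouth 132 mm wide; clear height 61 mm up to the flap's rod (6 mm thick), lintel to 72 mm, lid frame to 74 mm above the tray, front wall the same height. Upright fingers meet the rod before the nut drops; fingers tilted 30 to 45 degrees, pointing forward and down, pass under it.
- drop_edge (a point): middle of the sharp edge where the tray ends inside, 25 mm behind the front wall's face (cheeks upright at y +-66 mm); axes as the box. Beyond it the bin is open, a drop of 67 mm to a rubber floor. The nut falls once its middle is past this edge, so the fingertips must follow it some 10 to 20 mm in past the front wall.
- flap (a joint): Gravity flap of thin aluminium, 124 wide x 61 mm tall, 90 g, hung on a level rod 64.5 mm above the tray, 3 mm behind the wall's face. 0 = shut (foot 10 mm behind the face, 4 mm above the tray); grows (rad) as it swings inward and up, at most 1.25. Opens inward only, under 1 N, does not stay open, falls shut by itself in about 0.4 s when nothing is under it.
- nut_center (a point): centre (15 mm above its foot) of the nozzle nut, the shortest part on the tray: round, plain steel, 34 mm diameter up to 22 mm, then a 25 mm neck, 30 mm high in all, about 110 g, standing upright on the tray at the start and sliding freely on it
- adapter_center (a point): centre (29 mm above its foot) of a standing steel adapter on the tray, waist-high collar 32 mm diameter, foot 26 mm, 58 mm high, 180 g; must stay
- valve_center (a point): centre (24 mm above its foot) of a standing dark steel valve body on the tray, spool-shaped with a 40 mm foot and 36 mm head, 48 mm high, 220 g; must stay
- injector_mid (a point): middle of a steel injector standing on the bench, 32 mm diameter, 120 mm high; must stay
- wrench_mid (a point): steel wrench lying on the bench, 180 mm long; must stay
- collar_mid (a point): small steel ring on the bench, 32 mm diameter, 12 mm high; must stay
- oil_mid (a point): white bottle on the bench, 60 mm diameter, 150 mm high; must stay
- cup_mid (a point): steel bowl on the bench, 76 mm diameter, 55 mm high; must stay
- nut: the nozzle nut itself; origin at the centre of its foot, z up along its axis
Mind the look-alikes: they are no part of the job. What is shaped like the part that bears injector_mid but brown is not meant.

How it is judged:
By the outcome, as a careful person would: the job done as asked, in the order asked, and still so for the second after the job is handed in, with the robot touching nothing.
It also fails if it takes over 72 s, if anything falls off the work surface, if the arm or the gripper's body presses on something with over 40 N, if the wrist force passes 120 N, or if a joint passes its speed limit or range.

## Working session

There is one attempt and no reset: what is moved stays moved. The work goes in short steps, Python scripts to look and compute and a shell command to move; the robot and the scene stay as the last step left them, time stands still between calls to the robot, and variables do not carry over. Pictures are saved under pics/ and viewed, at most 10 in all, crops included, and the job is handed in when it is done.

```bash
ls; mkdir -p pics; python3 - <<'E'
from bench import bot
import cv2,numpy as np
print(bot.read_state(), bot.grasp_offset)
for n in("scene","top"):
    c=bot.read_camera(n); cv2.imwrite(f"pics/{n}0.png",c["frame"][:,:,::-1]); np.savez(f"{n}0.npz",**c)
    print(n,c["K"].tolist(),c["R"].tolist(),c["t"].tolist())
E
```

```text
pics
{'time': 0.0, 'joints': array([-1.31370766e+00,  3.08998583e-01,  1.63522197e+00,  6.66867494e-06,
        1.19967044e+00, -6.96727769e-02]), 'dq': array([-0.00019706, -0.00116656,  0.00059583, -0.00081078,  0.0017491 ,
       -0.00107678]), 'effort': array([ 2.44416973e-03, -4.15254343e+01, -2.76662707e+01,  1.72539690e-04,
        1.02747901e-02, -1.39232941e-05]), 'eef_pos': array([ 200.39149244, -591.12711867,  230.03418992]), 'eef_rot': array([-1.14441791e-03,  9.86682578e-01,  1.62653528e-01, -1.04436430e-04]), 'contact_force': array([0.01770981, 0.02751732, 0.65534461]), 'moment': array([ 0.02577936, -0.00383138,  0.02773589]), 'grip_force': 0.0, 'width': 86.28015505257471} 18.700000000000003
scene [[453.0800501666406, 0.0, 325.4864610232326], [0.0, 453.0800501666406, 194.56935101720265], [0.0, 0.0, 1.0]] [[-0.30534097283322104, 0.9522126307622154, -0.007615518771767451], [0.5642057825524568, 0.17446680310884727, -0.8069901917293351], [-0.7670975982517689, -0.2507038899376707, -0.5905157358838868]] [121.07251378248773, -210.87201675091933, 1708.4620165591573]
top [[397.16366240047233, 0.0, 325.99196118501726], [0.0, 397.16366240047233, 200.1418599163208], [0.0, 0.0, 1.0]] [[-0.0048095654157894584, -0.9997637003796649, 0.021199327434386295], [-0.993846418896594, 0.002432927977841473, -0.11074013052127937], [0.11066238623365483, -0.021601487555576306, -0.9936232746913989]] [22.736880264169244, 530.0431739476873, 1266.3251630859397]
```

View pics/scene0.png

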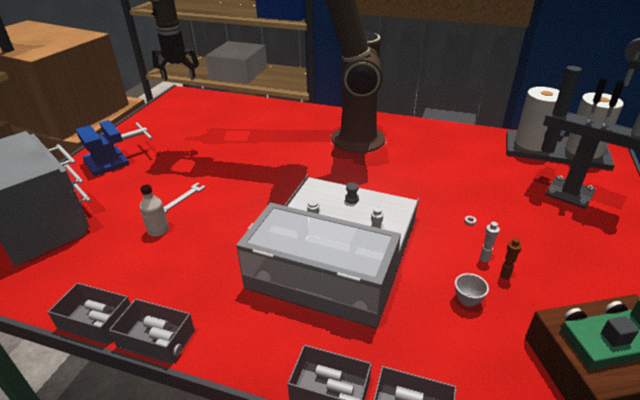

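View pics/top0.png

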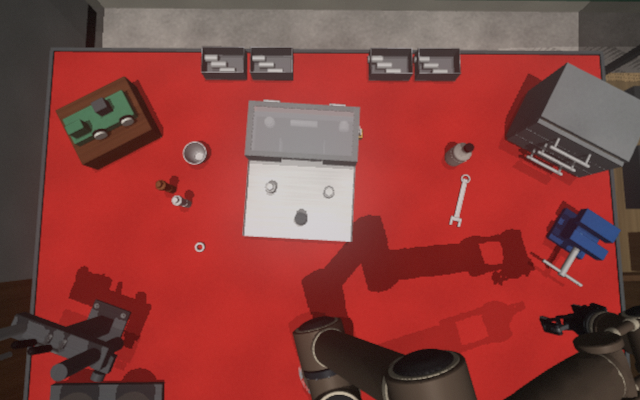

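The scene view shows the box with its tray facing the robot, the dark valve at (352,193) and two steel parts at (313,210) and (377,217). In the top view the valve is at (301,217), and the steel parts are at (271,187) and (329,192). I'll crop both views to tell the nut from the adapter.

```bash
python3 - <<'E'
import cv2,numpy as np
a=cv2.imread("pics/top0.png")[145:250,235:370]; b=cv2.imread("pics/scene0.png")[165:265,280:425]
a=cv2.resize(a,(540,420),interpolation=2); a=cv2.resize(a,(385,299)); 
a=cv2.resize(cv2.imread("pics/top0.png")[150:245,238:362],(400,306),interpolation=2)
b=cv2.resize(b,(400,276),interpolation=2)
im=np.zeros((306,800,3),np.uint8); im[:306,:400]=a; im[:276,400:]=b
cv2.imwrite("pics/crop1.png",im)
E
```

```text
(no output)
```

View pics/crop1.png

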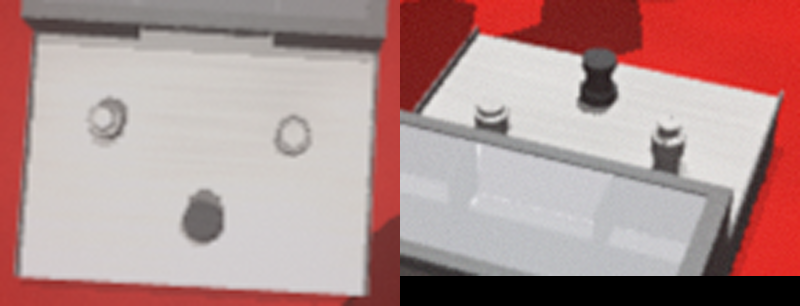

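The crop shows a short ring-like nut at top px (329,191). The taller adapter is at (270,187) and the dark valve at (301,217). The mouth is centred near (303,162). Next I'll cast rays onto the known planes.

```bash
cat > h.py <<'E'
import numpy as np,cv2
def ray(c,u,v,z):
    K,R,t=c["K"],c["R"],c["t"]; d=R.T@np.linalg.solve(K,[u,v,1.]); o=-R.T@t
    return (o+d*(z-o[2])/d[2])[:2]
def proj(c,X):
    p=c["K"]@(c["R"]@np.asarray(X,float)+c["t"]); return p[:2]/p[2]
E
python3 - <<'E'
import numpy as np,cv2
from h import *
c=dict(np.load("top0.npz")); s=dict(np.load("scene0.npz"))
f=c["frame"].astype(int); hsv=cv2.cvtColor(c["frame"],cv2.COLOR_RGB2HSV)
m=((hsv[...,1]<60)&(hsv[...,2]>165)).astype(np.uint8); m[:150]=0;m[250:]=0;m[:,:235]=0;m[:,365:]=0
n,l,st,_=cv2.connectedComponentsWithStats(m); k=1+st[1:,4].argmax()
cn=max(cv2.findContours((l==k).astype(np.uint8),0,2)[0],key=len)
r=cv2.minAreaRect(cn); print("tray px",st[k],r)
for p in cv2.approxPolyDP(cv2.convexHull(cn),4,True)[:,0]: print(p,ray(c,*p,70).round(1))
# edges by hand
for n_,p,z in [("FL",(244.2,235.2),70),("FR",(351.8,240.8),70),("WL",(248.8,160.8),70),("WR",(355.2,166.1),70),("mouthmid",(302.2,161.8),70),
  ("nut top",(328.8,191.3),96),("adap top",(269.8,186.5),128),("valve top",(301,217.5),118)]: print(n_,ray(c,*p,z).round(1))
for n_,p,z in [("s nut",(311.6,207),100),("s adap",(377,212),128),("s valve",(352,186),118)]: print(n_,ray(s,*p,z).round(1))
g=cv2.cvtColor(c["frame"],cv2.COLOR_RGB2GRAY)
print(g[180:204,318:340])
E
```

```text
tray px [ 244  160  110   82 7778] ((298.9430847167969, 199.52462768554688), (106.6688461303711, 77.93537902832031), 3.1798300743103027)
[250 161] [651.4 262.8]
[352 167] [631.8 -61.9]
[350 240] [400.  -52.8]
[244 235] [417.  277.6]
FL [416.3 277. ]
FR [397.4 -58.4]
WL [652.1 266.7]
WR [634.8 -72.1]
mouthmid [648.8  97. ]
nut top [550.2  13.4]
adap top [560.9 192.2]
valve top [467.7  98.4]
s nut [570.1  17.6]
s adap [574.6 194.6]
s valve [469.2 101.3]
[[203 202 203 202 201 202 202 201 201 201 201 201 203 203 202 202 203 203
  204 204 202 204]
 [201 201 201 202 201 202 202 201 202 203 201 202 202 204 204 203 204 203
  205 204 206 205]
 [200 201 199 200 200 199 199 200 199 199 201 201 201 203 203 203 203 205
  204 205 206 207]
 [201 201 200 200 200 200 200 199 199 200 200 200 201 203 202 202 203 204
  205 206 205 207]
 [202 203 202 201 201 200 201 200 200 201 201 200 200 201 202 202 202 203
  204 204 205 205]
 [206 204 204 203 202 203 202 201 201 191 180 180 192 201 202 202 203 203
  203 204 204 205]
 [205 206 205 204 203 202 203 190 181 163 145 144 163 180 190 203 202 202
  204 203 20
[... 888 characters left out ...]
9 163 162 141 149 188 207 206
  206 207 207 206]
 [205 206 206 206 207 195 185 166 137 125 135 138 141 155 185 207 208 207
  208 207 207 208]
 [206 205 205 204 206 206 207 197 185 178 163 164 190 206 206 206 207 207
  208 207 205 206]
 [207 206 206 206 206 207 207 207 206 208 207 207 207 206 206 206 207 207
  206 207 208 207]
 [208 207 206 208 207 207 207 209 207 208 208 207 208 206 207 207 208 207
  207 208 207 207]
 [205 205 206 207 205 206 207 206 206 207 208 207 207 206 208 207 206 207
  207 206 207 207]
 [206 208 205 205 205 206 207 206 205 206 206 206 206 206 207 206 206 206
  207 206 208 206]
 [206 206 207 206 206 206 207 206 206 207 208 206 206 207 205 205 206 206
  206 206 207 208]]
```

```bash
python3 -m crank --help 2>&1 | head -20; python3 -m crank '[{"dz":0}]'
```

```text
invalid input: not JSON, or not a numberschema error: expected keys dx, dy, dz, spin, claw
```

Estimates, which agree between views and with the given sizes:

| Item | Value |
|---|---|
| Tray width | 336 mm |
| Mouth position (world) | about (646, 96) |
| Box yaw | -3.2° |
| Nut (box frame) | about (-93, -86) |
| Valve (box frame) | about (-178, -7) |
| Adapter (box frame) | about (-90, +91) |

Crank needs every key in each row. I'll start with an upright diagonal push to bring the nut in front of the mouth.

```bash
python3 -m crank '[{"dx":0,"dy":0,"dz":0,"spin":-0.1,"claw":2.4},{"dx":0,"dy":0,"dz":0,"spin":-0.1,"claw":2.4},{"dx":0,"dy":0,"dz":0,"spin":-0.1,"claw":2.4},{"dx":0,"dy":0,"dz":0,"spin":-0.1,"claw":2.4},{"dx":0,"dy":0,"dz":0,"spin":-0.096,"claw":2.4},{"dx":3.2,"dy":-0.8,"dz":0,"spin":0,"claw":2.4},{"dx":3.2,"dy":-0.8,"dz":0,"spin":0,"claw":2.4},{"dx":3.2,"dy":-0.8,"dz":0,"spin":0,"claw":2.4},{"dx":3.2,"dy":-0.8,"dz":0,"spin":0,"claw":2.4},{"dx":3.2,"dy":-0.8,"dz":0,"spin":0,"claw":2.4},{"dx":3.2,"dy":-0.8,"dz":0,"spin":0,"claw":2.4},{"dx":3.2,"dy":-0.8,"dz":0,"spin":0,"claw":2.4},{"dx":3.2,"dy":-0.8,"dz":0,"spin":0,"claw":2.4},{"dx":3.2,"dy":-0.8,"dz":0,"spin":0,"claw":2.4},{"dx":3.2,"dy":-0.8,"dz":0,"spin":0,"claw":2.4}]'
cat >> h.py <<'E'
from scipy.spatial.transform import Rotation as Ro
O=np.array([646.5,96,70.]); BX=np.array([.9984,-.0564,0]); BY=np.array([.0564,.9984,0])
def w(x,y,z=0): return O+x*BX+y*BY+np.array([0,0,z])
def st(bot):
    s=bot.read_state(); q=s["eef_rot"]; M=Ro.from_quat([q[1],q[2],q[3],q[0]]).as_matrix(); d=s["eef_pos"]-O
    print("t",round(s["time"],2),"box",[round(float(v),1) for v in (d@BX,d@BY,d[2])],"ztool(box)",(np.array([M[:,2]@BX,M[:,2]@BY,M[2,2]])).round(3),"xtool",(np.array([M[:,0]@BX,M[:,0]@BY,M[2,0]])).round(3),"j",s["joints"].round(2),"w",round(s["width"],1),"F",s["contact_force"].round(1))
    return s,M
def need(bot,x,y,z):
    s,M=st(bot); print("need cm dx dy dz",(M.T@(w(x,y,z)-s["eef_pos"])/10).round(2))
E
python3 -c "
from h import *
from bench import bot
need(bot,-121.7,-120.7,160)"
```

```text
time: 1.35
eef_pos: [359.8, -301.2, 230.9]
eef_rot: [-0.0, 0.917, 0.4, -0.0]
contact_force: [-0.0, 0.4, -0.1]
width: 23.8
grip_force: 0.0
t 1.35 box [-263.8, -412.7, 160.9] ztool(box) [-0.  0. -1.] xtool [0.638 0.77  0.   ] j [-0.79  0.    1.99  0.    1.15 -0.04] w 23.8 F [-0.   0.4 -0.1]
need cm dx dy dz [31.56 -7.68  0.1 ]
```

```bash
python3 -m crank '[{"dx":3.2,"dy":-0.77,"dz":0,"spin":0,"claw":2.4},{"dx":3.2,"dy":-0.77,"dz":0,"spin":0,"claw":2.4},{"dx":3.2,"dy":-0.77,"dz":0,"spin":0,"claw":2.4},{"dx":3.2,"dy":-0.77,"dz":0,"spin":0,"claw":2.4},{"dx":3.2,"dy":-0.77,"dz":0,"spin":0,"claw":2.4},{"dx":3.2,"dy":-0.77,"dz":0,"spin":0,"claw":2.4},{"dx":3.2,"dy":-0.77,"dz":0,"spin":0,"claw":2.4},{"dx":3.2,"dy":-0.77,"dz":0,"spin":0,"claw":2.4},{"dx":3.2,"dy":-0.77,"dz":0,"spin":0,"claw":2.4},{"dx":2.76,"dy":-0.75,"dz":0,"spin":0,"claw":2.4},{"dx":0,"dy":0,"dz":2.5,"spin":0,"claw":2.4},{"dx":0,"dy":0,"dz":2.5,"spin":0,"claw":2.4},{"dx":0,"dy":0,"dz":2.5,"spin":0,"claw":2.4},{"dx":0,"dy":0,"dz":2.5,"spin":0,"claw":2.4},{"dx":0,"dy":0,"dz":1.5,"spin":0,"claw":2.4},{"dx":0,"dy":0,"dz":0,"spin":0,"claw":2.4}]'
python3 -c "
from h import *
from bench import bot
need(bot,-121.7,-120.7,6)
c=bot.read_camera('top'); f=c['frame'][:,:,::-1][140:250,230:370]
cv2.imwrite('pics/t2.png',cv2.resize(f,(700,550),interpolation=2)); print(proj(c,bot.read_state()['eef_pos']))"
```

```text
time: 2.68
eef_pos: [513.9, -18.8, 111.9]
eef_rot: [-0.002, 0.917, 0.4, -0.004]
contact_force: [-0.3, -0.5, 0.5]
width: 24.0
grip_force: 0.0
t 2.68 box [-125.9, -122.1, 41.9] ztool(box) [-0.009  0.001 -1.   ] xtool [ 0.638  0.77  -0.006] j [-0.12  0.26  1.97 -0.    0.92  0.63] w 24.0 F [-0.3 -0.5  0.5]
need cm dx dy dz [0.4  0.26 3.59]
[339.66371546 201.75651974]
```

View pics/t2.png

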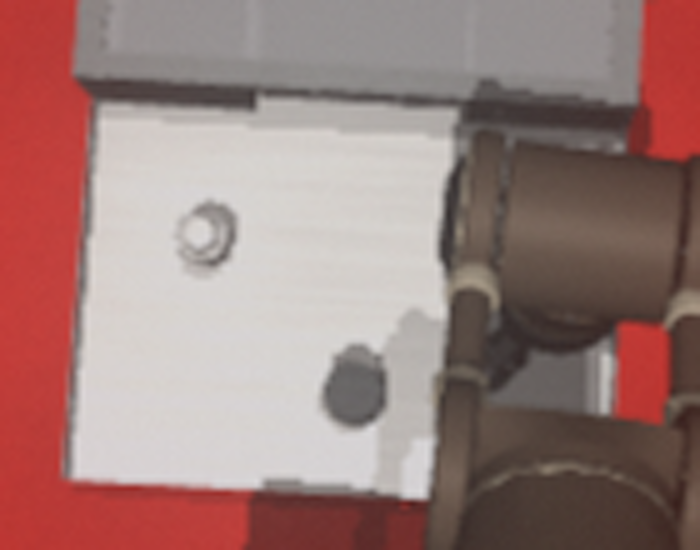

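The arm hides the nut here, while the adapter at crop (205,235) and valve at (355,385) are undisturbed. I'll finish the descent and make the diagonal push.

```bash
python3 -m crank '[{"dx":0.2,"dy":0.1,"dz":1.8,"spin":0,"claw":2.4},{"dx":0.2,"dy":0.1,"dz":1.7,"spin":0,"claw":2.4},{"dx":0,"dy":0,"dz":0,"spin":0,"claw":2.4},{"dx":0,"dy":0,"dz":0,"spin":0,"claw":2.4}]'
python3 -c "
from h import *
from bench import bot
need(bot,-44.7,-27.7,6)"
```

```text
time: 3.07
eef_pos: [522.3, -17.8, 81.8]
eef_rot: [-0.0, 0.917, 0.4, -0.0]
contact_force: [0.1, 0.5, -0.1]
width: 24.2
grip_force: 0.0
t 3.07 box [-117.6, -120.6, 11.8] ztool(box) [-0.  0. -1.] xtool [ 0.638  0.77  -0.   ] j [-0.12  0.31  1.98  0.    0.85  0.63] w 24.2 F [ 0.1  0.5 -0.1]
need cm dx dy dz [11.81 -0.31  0.58]
```

```bash
python3 -m crank '[{"dx":0,"dy":-0.3,"dz":0.4,"spin":0,"claw":2.4},{"dx":1,"dy":0,"dz":0,"spin":0,"claw":2.4},{"dx":1,"dy":0,"dz":0,"spin":0,"claw":2.4},{"dx":1,"dy":0,"dz":0,"spin":0,"claw":2.4},{"dx":1,"dy":0,"dz":0,"spin":0,"claw":2.4},{"dx":1,"dy":0,"dz":0,"spin":0,"claw":2.4},{"dx":1,"dy":0,"dz":0,"spin":0,"claw":2.4},{"dx":1,"dy":0,"dz":0,"spin":0,"claw":2.4},{"dx":1,"dy":0,"dz":0,"spin":0,"claw":2.4},{"dx":1,"dy":0,"dz":0,"spin":0,"claw":2.4},{"dx":1,"dy":0,"dz":0,"spin":0,"claw":2.4},{"dx":0.8,"dy":0,"dz":0,"spin":0,"claw":2.4},{"dx":0.5,"dy":0,"dz":0,"spin":0,"claw":2.4},{"dx":0.4,"dy":0,"dz":0,"spin":0,"claw":2.4},{"dx":0,"dy":0,"dz":0,"spin":0,"claw":2.4}]'
python3 -c "
from h import *
from bench import bot
need(bot,-44.7,-27.7,6)
c=bot.read_camera('scene'); f=c['frame'][:,:,::-1][120:270,240:440]
cv2.imwrite('pics/s3.png',cv2.resize(f,(800,600),interpolation=2))"
```

```text
time: 4.32
eef_pos: [596.0, 71.0, 76.2]
eef_rot: [-0.002, 0.917, 0.4, -0.004]
contact_force: [-9.0, 2.2, 3.4]
width: 24.0
grip_force: 0.5
t 4.32 box [-49.0, -27.8, 6.2] ztool(box) [-0.009  0.    -1.   ] xtool [ 0.638  0.77  -0.005] j [0.05 0.45 1.79 0.   0.91 0.79] w 24.0 F [-9.   2.2  3.4]
need cm dx dy dz [0.28 0.32 0.02]
```

View pics/s3.png

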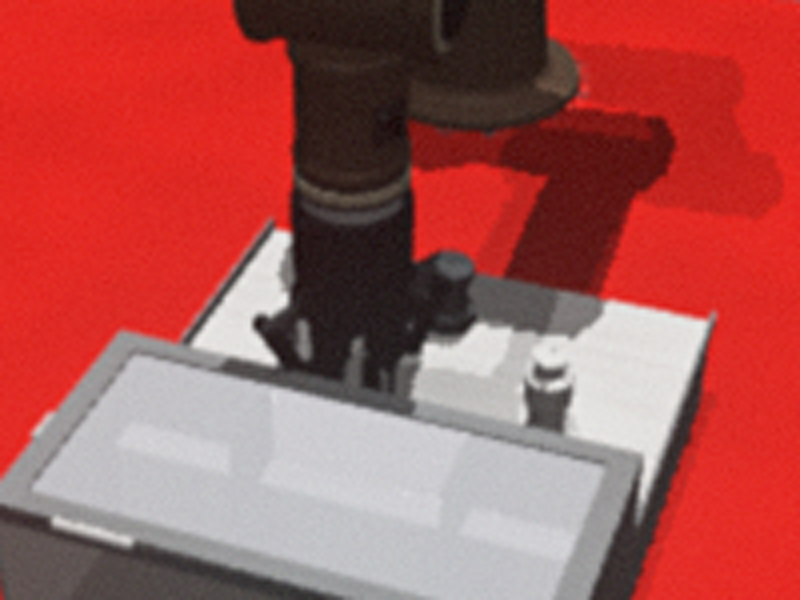

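The fingers stand in front of the mouth, with the spread knuckle at crop (262,325) close to the wall, which explains the 9 N. I'll back off, lift clear and look for the nut.

```bash
python3 -m crank '[{"dx":-1.2,"dy":-0.4,"dz":0,"spin":0,"claw":2.4},{"dx":-1.2,"dy":-0.4,"dz":0,"spin":0,"claw":2.4},{"dx":0,"dy":0,"dz":-3.5,"spin":0,"claw":2.4},{"dx":0,"dy":0,"dz":-3.5,"spin":0,"claw":2.4},{"dx":0,"dy":0,"dz":-3.5,"spin":0,"claw":2.4},{"dx":0,"dy":0,"dz":-3.5,"spin":0,"claw":2.4},{"dx":-3,"dy":2,"dz":-2.5,"spin":0,"claw":2.4},{"dx":-3,"dy":2,"dz":-2.5,"spin":0,"claw":2.4},{"dx":-3,"dy":2,"dz":-2.5,"spin":0,"claw":2.4},{"dx":-3,"dy":2,"dz":-2.5,"spin":0,"claw":2.4},{"dx":-3,"dy":2,"dz":-2.5,"spin":0,"claw":2.4},{"dx":-3,"dy":2,"dz":-2.5,"spin":0,"claw":2.4},{"dx":-3,"dy":2,"dz":-2.5,"spin":0,"claw":2.4},{"dx":-3,"dy":2,"dz":-2.5,"spin":0,"claw":2.4}]'
python3 -c "
from h import *
from bench import bot
st(bot)
c=bot.read_camera('top'); f=c['frame'][:,:,::-1][140:250,230:370]
cv2.imwrite('pics/t4.png',cv2.resize(f,(700,550),interpolation=2))"
```

```text
time: 5.53
eef_pos: [533.5, -213.8, 408.3]
eef_rot: [0.0, 0.917, 0.4, 0.001]
contact_force: [0.8, 0.2, -0.3]
width: 24.0
grip_force: 0.0
t 5.53 box [-95.3, -315.6, 338.3] ztool(box) [ 0.001  0.    -1.   ] xtool [0.638 0.77  0.001] j [-0.46  0.1   1.53  0.    1.51  0.29] w 24.0 F [ 0.8  0.2 -0.3]
```

View pics/t4.png

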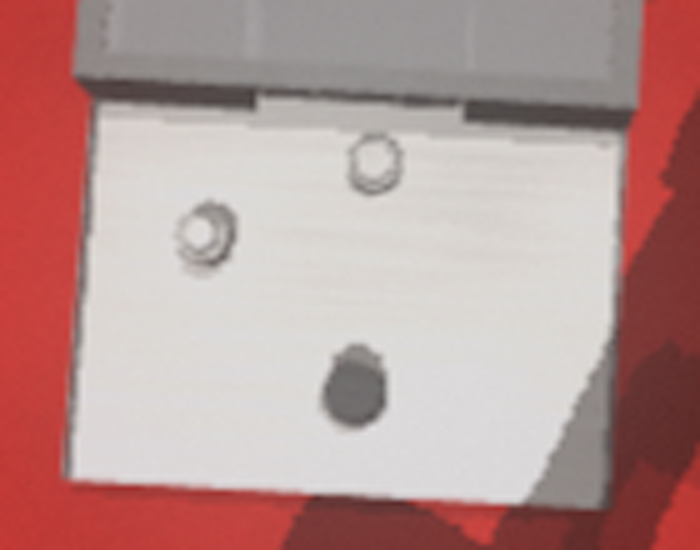

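The nut now stands at crop (375,165), px (305,173), in front of the mouth whose middle is at crop 360. The adapter and valve have not moved.

Next is the tilt. The rows offer no tilt axis, so I'll try to get it high up and clear of everything, at the limit of reach. I'll align the tool and extend along the box axis.

```bash
python3 -m crank '[{"dx":0,"dy":0,"dz":0,"spin":0.11,"claw":2.4},{"dx":0,"dy":0,"dz":0,"spin":0.11,"claw":2.4},{"dx":0,"dy":0,"dz":0,"spin":0.11,"claw":2.4},{"dx":0,"dy":0,"dz":0,"spin":0.11,"claw":2.4},{"dx":0,"dy":0,"dz":0,"spin":0.11,"claw":2.4},{"dx":0,"dy":0,"dz":0,"spin":0.11,"claw":2.4},{"dx":0,"dy":0,"dz":0,"spin":0.11,"claw":2.4},{"dx":0,"dy":0,"dz":0,"spin":0.11,"claw":2.4},{"dx":3,"dy":-2,"dz":0,"spin":0,"claw":2.4},{"dx":3,"dy":-2,"dz":0,"spin":0,"claw":2.4},{"dx":3,"dy":-2,"dz":0,"spin":0,"claw":2.4},{"dx":3,"dy":-2,"dz":0,"spin":0,"claw":2.4},{"dx":3,"dy":-2,"dz":0,"spin":0,"claw":2.4},{"dx":3,"dy":-2,"dz":0,"spin":0,"claw":2.4},{"dx":3,"dy":-2,"dz":0,"spin":0,"claw":2.4},{"dx":3,"dy":-2,"dz":0,"spin":0,"claw":2.4},{"dx":3,"dy":-2,"dz":0,"spin":0,"claw":2.4},{"dx":3,"dy":0,"dz":0,"spin":0,"claw":2.4}]'
python3 -c "
from h import *
from bench import bot
st(bot)
from bench import bot
c=dict(np.load('top0.npz'));
p=ray(c,230+375/5,140+163/5,85); d=np.r_[p,70]-O; print('nut box',d@BX,d@BY)"
```

```text
time: 7.08
eef_pos: [845.3, -43.5, 406.5]
eef_rot: [-0.002, 1.0, -0.026, 0.0]
contact_force: [0.8, 0.2, 0.3]
width: 23.9
grip_force: 0.0
t 7.08 box [206.3, -128.0, 336.5] ztool(box) [ 0.     0.004 -1.   ] xtool [1.    0.005 0.   ] j [-0.1   0.73  0.68  0.    1.73  1.52] w 23.9 F [0.8 0.2 0.3]
nut box -34.84681521053271 -10.419895984706882
```

```bash
python3 -m crank '[{"dx":3,"dy":0,"dz":0,"spin":0,"claw":2.4},{"dx":3,"dy":0,"dz":0,"spin":0,"claw":2.4},{"dx":3,"dy":0,"dz":0,"spin":0,"claw":2.4},{"dx":3,"dy":0,"dz":0,"spin":0,"claw":2.4},{"dx":3,"dy":0,"dz":0,"spin":0,"claw":2.4},{"dx":3,"dy":0,"dz":0,"spin":0,"claw":2.4},{"dx":3,"dy":0,"dz":0,"spin":0,"claw":2.4},{"dx":3,"dy":0,"dz":0,"spin":0,"claw":2.4}]'
python3 -c "
from h import *
from bench import bot
st(bot)"
```

```text
time: 7.75
eef_pos: [965.4, -56.0, 367.0]
eef_rot: [0.001, 0.999, -0.028, 0.044]
contact_force: [0.1, -0.4, 0.2]
width: 23.8
grip_force: 0.0
t 7.75 box [327.0, -133.8, 297.0] ztool(box) [ 0.089  0.001 -0.996] xtool [ 0.996 -0.     0.089] j [-0.1   1.13  0.05  0.01  1.87  1.52] w 23.8 F [ 0.1 -0.4  0.2]
```

At full reach the tool starts to tilt forward, 5° so far. I'll push further out, then step back in to see whether the tilt stays.

```bash
python3 -m crank '[{"dx":4,"dy":0,"dz":0,"spin":0,"claw":2.4},{"dx":4,"dy":0,"dz":0,"spin":0,"claw":2.4},{"dx":4,"dy":0,"dz":0,"spin":0,"claw":2.4},{"dx":4,"dy":0,"dz":0,"spin":0,"claw":2.4},{"dx":4,"dy":0,"dz":0,"spin":0,"claw":2.4},{"dx":4,"dy":0,"dz":0,"spin":0,"claw":2.4}]'
python3 -c "
from h import *
from bench import bot
st(bot)"
python3 -m crank '[{"dx":-3,"dy":0,"dz":0,"spin":0,"claw":2.4},{"dx":-3,"dy":0,"dz":0,"spin":0,"claw":2.4}]'
python3 -c "
from h import *
from bench import bot
st(bot)"
```

```text
time: 8.25
eef_pos: [1027.1, -59.3, 339.4]
eef_rot: [0.003, 0.992, -0.028, 0.122]
contact_force: [0.2, -0.7, 0.4]
width: 24.1
grip_force: 0.0
t 8.25 box [388.8, -133.6, 269.4] ztool(box) [ 0.242  0.    -0.97 ] xtool [ 0.97  -0.001  0.242] j [-0.1   1.17  0.05  0.01  1.67  1.53] w 24.1 F [ 0.2 -0.7  0.4]
time: 8.42
eef_pos: [1000.2, -58.2, 325.4]
eef_rot: [0.003, 0.992, -0.028, 0.119]
contact_force: [0.9, -0.3, 1.3]
width: 24.3
grip_force: 0.0
t 8.42 box [361.8, -134.0, 255.4] ztool(box) [ 0.236  0.001 -0.972] xtool [ 0.972 -0.001  0.236] j [-0.11  0.98  0.42  0.01  1.5   1.52] w 24.3 F [ 0.9 -0.3  1.3]
```

The tilt holds at 14°. I'll push out again for about 37°.

```bash
python3 -m crank '[{"dx":4,"dy":0,"dz":0,"spin":0,"claw":2.4},{"dx":4,"dy":0,"dz":0,"spin":0,"claw":2.4},{"dx":4,"dy":0,"dz":0,"spin":0,"claw":2.4},{"dx":4,"dy":0,"dz":0,"spin":0,"claw":2.4},{"dx":4,"dy":0,"dz":0,"spin":0,"claw":2.4},{"dx":4,"dy":0,"dz":0,"spin":0,"claw":2.4},{"dx":4,"dy":0,"dz":0,"spin":0,"claw":2.4},{"dx":4,"dy":0,"dz":0,"spin":0,"claw":2.4},{"dx":4,"dy":0,"dz":0,"spin":0,"claw":2.4},{"dx":4,"dy":0,"dz":0,"spin":0,"claw":2.4},{"dx":4,"dy":0,"dz":0,"spin":0,"claw":2.4},{"dx":4,"dy":0,"dz":0,"spin":0,"claw":2.4}]'
python3 -c "
from h import *
from bench import bot
st(bot)"
```

```text
time: 9.42
eef_pos: [1106.6, -64.6, 389.5]
eef_rot: [0.008, 0.964, -0.028, 0.264]
contact_force: [0.5, -0.4, 0.9]
width: 23.7
grip_force: 0.0
t 9.42 box [468.4, -134.4, 319.5] ztool(box) [ 0.51  -0.001 -0.86 ] xtool [ 0.86 -0.    0.51] j [-0.1   1.15  0.05  0.02  1.4   1.53] w 23.7 F [ 0.5 -0.4  0.9]
```

The tilt is 30.7°. Two more rows out, then back in toward the tray with the tilt held and the fingers narrowed to 16 mm.

```bash
python3 -m crank '[{"dx":4,"dy":0,"dz":0,"spin":0,"claw":1.6},{"dx":4,"dy":0,"dz":0,"spin":0,"claw":1.6},{"dx":-2.8,"dy":0,"dz":-1.9,"spin":0,"claw":1.6},{"dx":-2.8,"dy":0,"dz":-1.9,"spin":0,"claw":1.6},{"dx":-2.8,"dy":0,"dz":-1.9,"spin":0,"claw":1.6},{"dx":-2.8,"dy":0,"dz":-1.9,"spin":0,"claw":1.6}]'
python3 -c "
from h import *
from bench import bot
need(bot,-68,-10,150)"
```

```text
time: 9.92
eef_pos: [1021.4, -60.2, 412.4]
eef_rot: [0.009, 0.957, -0.027, 0.289]
contact_force: [0.3, 0.5, 0.4]
width: 15.9
grip_force: 0.0
t 9.92 box [383.1, -134.8, 342.4] ztool(box) [ 0.553 -0.001 -0.833] xtool [ 0.833 -0.     0.553] j [-0.11  0.72  0.78  0.03  1.06  1.51] w 15.9 F [0.3 0.5 0.4]
need cm dx dy dz [-48.23 -12.45  -8.92]
```

```bash
python3 -m crank '[{"dx":-3,"dy":-0.78,"dz":-0.56,"spin":0,"claw":1.6},{"dx":-3,"dy":-0.78,"dz":-0.56,"spin":0,"claw":1.6},{"dx":-3,"dy":-0.78,"dz":-0.56,"spin":0,"claw":1.6},{"dx":-3,"dy":-0.78,"dz":-0.56,"spin":0,"claw":1.6},{"dx":-3,"dy":-0.78,"dz":-0.56,"spin":0,"claw":1.6},{"dx":-3,"dy":-0.78,"dz":-0.56,"spin":0,"claw":1.6},{"dx":-3,"dy":-0.78,"dz":-0.56,"spin":0,"claw":1.6},{"dx":-3,"dy":-0.78,"dz":-0.56,"spin":0,"claw":1.6},{"dx":-3,"dy":-0.78,"dz":-0.56,"spin":0,"claw":1.6},{"dx":-3,"dy":-0.78,"dz":-0.56,"spin":0,"claw":1.6},{"dx":-3,"dy":-0.78,"dz":-0.56,"spin":0,"claw":1.6},{"dx":-3,"dy":-0.78,"dz":-0.56,"spin":0,"claw":1.6},{"dx":-3,"dy":-0.78,"dz":-0.56,"spin":0,"claw":1.6},{"dx":-3,"dy":-0.78,"dz":-0.56,"spin":0,"claw":1.6},{"dx":-3,"dy":-0.78,"dz":-0.56,"spin":0,"claw":1.6},{"dx":-3,"dy":-0.78,"dz":-0.56,"spin":0,"claw":1.6},{"dx":0,"dy":0,"dz":0,"spin":0,"claw":1.6},{"dx":0,"dy":0,"dz":0,"spin":0,"claw":1.6}]'
python3 -c "
from h import *
from bench import bot
need(bot,-69,-10,60)"
```

```text
time: 11.42
eef_pos: [578.7, 90.7, 222.6]
eef_rot: [0.008, 0.957, -0.026, 0.288]
contact_force: [0.5, -0.4, 0.1]
width: 15.7
grip_force: 0.0
t 11.42 box [-67.4, -9.2, 152.6] ztool(box) [ 0.552  0.    -0.834] xtool [0.834 0.001 0.552] j [ 0.14 -0.03  2.16 -0.25  0.45  1.96] w 15.7 F [ 0.5 -0.4  0.1]
need cm dx dy dz [-5.24  0.08  7.64]
```

```bash
python3 -m crank '[{"dx":-1.3,"dy":0,"dz":1.9,"spin":0,"claw":1.6},{"dx":-1.3,"dy":0,"dz":1.9,"spin":0,"claw":1.6},{"dx":-1.3,"dy":0,"dz":1.9,"spin":0,"claw":1.6},{"dx":-1.3,"dy":0,"dz":1.9,"spin":0,"claw":1.6},{"dx":0,"dy":0,"dz":0,"spin":0,"claw":1.6},{"dx":0,"dy":0,"dz":0,"spin":0,"claw":1.6}]'
python3 -c "
from h import *
from bench import bot
need(bot,-69,-10,9)
c=bot.read_camera('scene'); f=c['frame'][:,:,::-1][120:270,240:440]
cv2.imwrite('pics/s5.png',cv2.resize(f,(800,600),interpolation=2))"
```

```text
time: 11.92
eef_pos: [579.9, 89.8, 131.1]
eef_rot: [0.009, 0.957, -0.027, 0.288]
contact_force: [-0.2, -0.1, 0.3]
width: 16.0
grip_force: 0.0
t 11.92 box [-66.1, -9.9, 61.1] ztool(box) [ 0.552 -0.001 -0.834] xtool [ 0.834 -0.     0.552] j [ 0.14  0.14  2.21 -0.47  0.24  2.19] w 16.0 F [-0.2 -0.1  0.3]
need cm dx dy dz [-3.11  0.01  4.18]
```

View pics/s5.png

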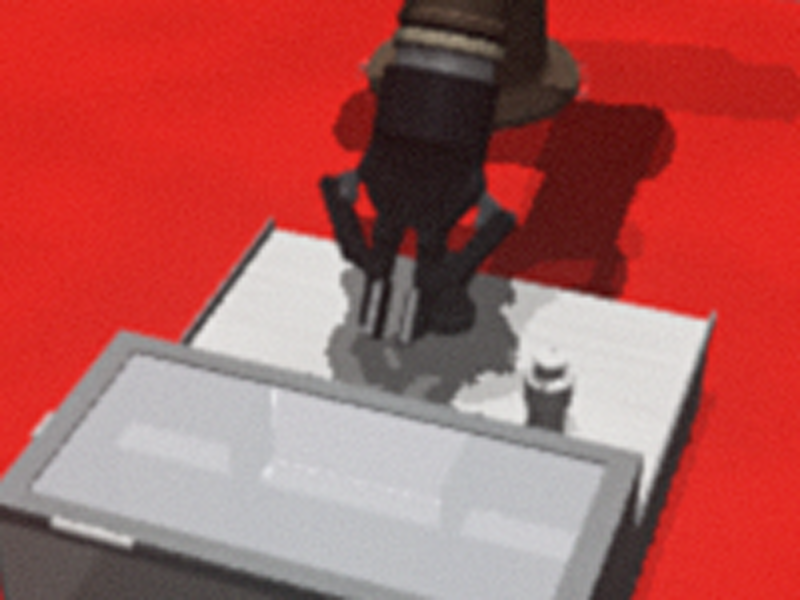

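The tilted fingers point at the mouth, with tips near crop (390,335), and the arm is clear of the adapter at (550,385). The valve is behind, at about (450,310). I'll lower slowly and watch the wrist, since joint 5 is near its lower limit.

```bash
python3 -m crank '[{"dx":-0.7,"dy":0,"dz":1,"spin":0,"claw":1.6},{"dx":-0.7,"dy":0,"dz":1,"spin":0,"claw":1.6},{"dx":-0.7,"dy":0,"dz":1,"spin":0,"claw":1.6},{"dx":0,"dy":0,"dz":0,"spin":0,"claw":1.6},{"dx":0,"dy":0,"dz":0,"spin":0,"claw":1.6}]'
python3 -c "
from h import *
from bench import bot
need(bot,-68,-10,9)"
```

```text
time: 12.38
eef_pos: [579.5, 90.2, 96.2]
eef_rot: [0.008, 0.957, -0.027, 0.289]
contact_force: [0.1, -0.4, -0.2]
width: 15.9
grip_force: 0.0
t 12.38 box [-66.5, -9.5, 26.2] ztool(box) [ 0.554 -0.    -0.832] xtool [ 0.832 -0.     0.554] j [ 0.14  0.21  2.23 -0.72  0.17  2.44] w 15.9 F [ 0.1 -0.4 -0.2]
need cm dx dy dz [-1.07  0.05  1.35]
```

```bash
python3 -m crank '[{"dx":-0.5,"dy":0,"dz":0.7,"spin":0,"claw":1.6},{"dx":-0.45,"dy":0,"dz":0.65,"spin":0,"claw":1.6},{"dx":0,"dy":0,"dz":0,"spin":0,"claw":1.6},{"dx":0,"dy":0,"dz":0,"spin":0,"claw":1.6}]'
python3 -c "
from h import *
from bench import bot
need(bot,0,-10,9)"
```

```text
time: 12.72
eef_pos: [578.6, 90.3, 79.4]
eef_rot: [0.008, 0.957, -0.027, 0.289]
contact_force: [-0.5, -0.7, 0.3]
width: 16.2
grip_force: 0.0
t 12.72 box [-67.4, -9.6, 9.4] ztool(box) [ 0.554 -0.001 -0.833] xtool [ 0.833 -0.     0.554] j [ 0.14  0.25  2.23 -0.91  0.14  2.64] w 16.2 F [-0.5 -0.7  0.3]
need cm dx dy dz [5.6  0.04 3.77]
```

No contact and the height is right. Now push forward to x of about -20 and check.

```bash
python3 -m crank '[{"dx":0.62,"dy":0,"dz":0.41,"spin":0,"claw":1.6},{"dx":0.62,"dy":0,"dz":0.41,"spin":0,"claw":1.6},{"dx":0.62,"dy":0,"dz":0.41,"spin":0,"claw":1.6},{"dx":0.62,"dy":0,"dz":0.41,"spin":0,"claw":1.6},{"dx":0.62,"dy":0,"dz":0.41,"spin":0,"claw":1.6},{"dx":0.62,"dy":0,"dz":0.41,"spin":0,"claw":1.6},{"dx":0,"dy":0,"dz":0,"spin":0,"claw":1.6}]'
python3 -c "
from h import *
from bench import bot
need(bot,12,-10,9)"
```

```text
time: 13.3
eef_pos: [624.5, 87.8, 80.1]
eef_rot: [0.008, 0.957, -0.028, 0.29]
contact_force: [0.5, -0.0, 0.2]
width: 16.0
grip_force: 0.0
t 13.3 box [-21.5, -9.4, 10.1] ztool(box) [ 0.555 -0.    -0.832] xtool [ 0.832 -0.001  0.555] j [ 0.12  0.31  2.13 -0.72  0.15  2.43] w 16.0 F [ 0.5 -0.   0.2]
need cm dx dy dz [2.73 0.06 1.95]
```

```bash
python3 -m crank '[{"dx":0.55,"dy":0,"dz":0.38,"spin":0,"claw":1.6},{"dx":0.55,"dy":0,"dz":0.38,"spin":0,"claw":1.6},{"dx":0.55,"dy":0,"dz":0.38,"spin":0,"claw":1.6},{"dx":0.5,"dy":0,"dz":0.36,"spin":0,"claw":1.6},{"dx":0.4,"dy":0,"dz":0.3,"spin":0,"claw":1.6},{"dx":0,"dy":0,"dz":0,"spin":0,"claw":1.6},{"dx":0,"dy":0,"dz":0,"spin":0,"claw":1.6}]'
python3 -c "
from h import *
from bench import bot
need(bot,14,-10,9)
c=bot.read_camera('scene'); f=c['frame'][:,:,::-1][180:330,230:430]
cv2.imwrite('pics/s6.png',cv2.resize(f,(800,600),interpolation=2))"
```

```text
time: 13.88
eef_pos: [653.5, 85.8, 77.2]
eef_rot: [0.008, 0.957, -0.027, 0.288]
contact_force: [-0.2, 0.2, 0.1]
width: 16.4
grip_force: 0.0
t 13.88 box [7.5, -9.8, 7.2] ztool(box) [ 0.552 -0.001 -0.834] xtool [ 0.834 -0.001  0.552] j [ 0.11  0.36  2.07 -0.61  0.16  2.32] w 16.4 F [-0.2  0.2  0.1]
need cm dx dy dz [0.64 0.02 0.21]
```

View pics/s6.png

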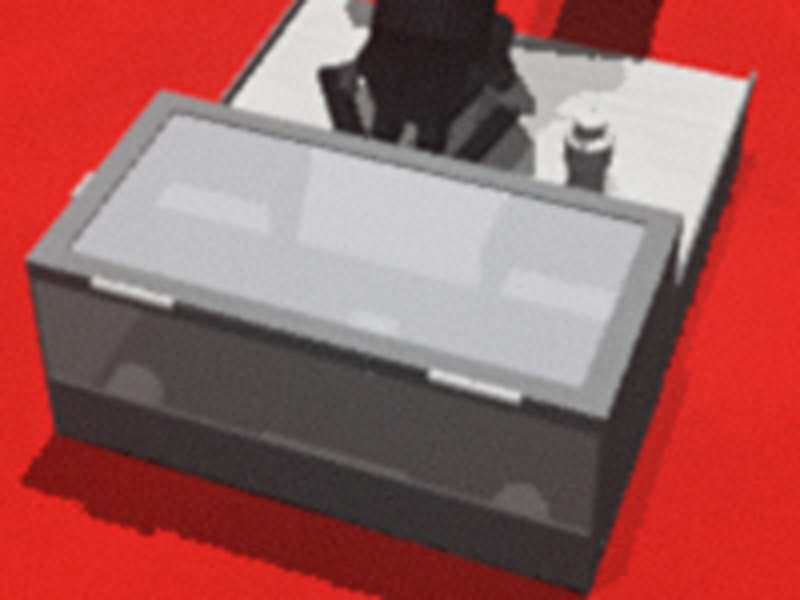

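The flap, a bright panel near crop (400,215), is held up by the fingers. A new bright spot shows in the bin at (375,322), so the nut has probably dropped. I'll go a few mm further to be sure, then draw back.

```bash
python3 -m crank '[{"dx":0.5,"dy":0,"dz":0.15,"spin":0,"claw":1.6},{"dx":0.4,"dy":0,"dz":0.2,"spin":0,"claw":1.6},{"dx":0,"dy":0,"dz":0,"spin":0,"claw":1.6},{"dx":0,"dy":0,"dz":0,"spin":0,"claw":1.6}]'
python3 -c "
from h import *
from bench import bot
st(bot)"
python3 -m crank '[{"dx":-0.8,"dy":0,"dz":-0.55,"spin":0,"claw":1.6},{"dx":-1.2,"dy":0,"dz":-0.8,"spin":0,"claw":1.6},{"dx":-1.2,"dy":0,"dz":-0.8,"spin":0,"claw":1.6},{"dx":-1.2,"dy":0,"dz":-0.8,"spin":0,"claw":1.6},{"dx":-0.8,"dy":0,"dz":-0.55,"spin":0,"claw":1.6},{"dx":0,"dy":0,"dz":0,"spin":0,"claw":1.6}]'
python3 -c "
from h import *
from bench import bot
st(bot)
need(bot,-60,-10,130)"
```

```text
time: 14.27
eef_pos: [662.5, 85.3, 78.9]
eef_rot: [0.009, 0.957, -0.027, 0.288]
contact_force: [0.2, -0.8, -0.4]
width: 16.3
grip_force: 0.1
t 14.27 box [16.6, -9.8, 8.9] ztool(box) [ 0.552 -0.001 -0.834] xtool [ 0.834 -0.     0.552] j [ 0.11  0.37  2.05 -0.57  0.17  2.27] w 16.3 F [ 0.2 -0.8 -0.4]
time: 14.77
eef_pos: [596.9, 88.7, 78.1]
eef_rot: [0.009, 0.958, -0.027, 0.286]
contact_force: [0.7, 0.2, -0.4]
width: 16.1
grip_force: 0.0
t 14.77 box [-49.1, -10.1, 8.1] ztool(box) [ 0.549 -0.002 -0.836] xtool [0.836 0.001 0.549] j [ 0.13  0.28  2.19 -0.8   0.14  2.52] w 16.1 F [ 0.7  0.2 -0.4]
t 14.77 box [-49.1, -10.1, 8.1] ztool(box) [ 0.549 -0.002 -0.836] xtool [0.836 0.001 0.549] j [ 0.13  0.28  2.19 -0.8   0.14  2.52] w 16.1 F [ 0.7  0.2 -0.4]
need cm dx dy dz [ 5.780e+00  1.000e-02 -1.079e+01]
```

```bash
python3 -m crank '[{"dx":1,"dy":0,"dz":-1.7,"spin":0,"claw":1.6},{"dx":1,"dy":0,"dz":-1.7,"spin":0,"claw":1.6},{"dx":1,"dy":0,"dz":-1.7,"spin":0,"claw":1.6},{"dx":1,"dy":0,"dz":-1.7,"spin":0,"claw":1.6},{"dx":1,"dy":0,"dz":-1.7,"spin":0,"claw":1.6},{"dx":1,"dy":0,"dz":-1.7,"spin":0,"claw":1.6},{"dx":1,"dy":0,"dz":-1.7,"spin":0,"claw":1.6},{"dx":0.5,"dy":3,"dz":-0.8,"spin":0,"claw":1.6},{"dx":0.5,"dy":3,"dz":-0.8,"spin":0,"claw":1.6},{"dx":0.5,"dy":3,"dz":-0.8,"spin":0,"claw":1.6},{"dx":0.5,"dy":3,"dz":-0.8,"spin":0,"claw":1.6},{"dx":0.5,"dy":3,"dz":-0.8,"spin":0,"claw":1.6},{"dx":0.5,"dy":3,"dz":-0.8,"spin":0,"claw":1.6},{"dx":0.5,"dy":3,"dz":-0.8,"spin":0,"claw":1.6},{"dx":0.5,"dy":3,"dz":-0.8,"spin":0,"claw":1.6},{"dx":0.5,"dy":3,"dz":-0.8,"spin":0,"claw":1.6},{"dx":0,"dy":0,"dz":0,"spin":0,"claw":1.6},{"dx":0,"dy":0,"dz":0,"spin":0,"claw":1.6},{"dx":0,"dy":0,"dz":0,"spin":0,"claw":1.6}]'
python3 -c "
from h import *
from bench import bot
st(bot)
a=bot.read_camera('top')['frame'][:,:,::-1][95:250,230:370]; b=bot.read_camera('scene')['frame'][:,:,::-1][160:330,230:430]
im=np.zeros((430,800,3),np.uint8); im[:426,:385]=cv2.resize(a,(385,426),interpolation=2); im[:350,388:]=cv2.resize(b,(412,350),interpolation=2)
cv2.imwrite('pics/f7.png',im)"
```

```text
time: 16.35
eef_pos: [574.8, -179.9, 301.7]
eef_rot: [0.008, 0.957, -0.028, 0.287]
contact_force: [-0.4, 1.0, -0.2]
width: 16.3
grip_force: 0.0
t 16.35 box [-56.0, -279.6, 231.7] ztool(box) [ 0.551 -0.001 -0.835] xtool [ 0.835 -0.001  0.551] j [-0.5  -0.09  2.04  0.38  0.69  0.89] w 16.3 F [-0.4  1.  -0.2]
```

View pics/f7.png

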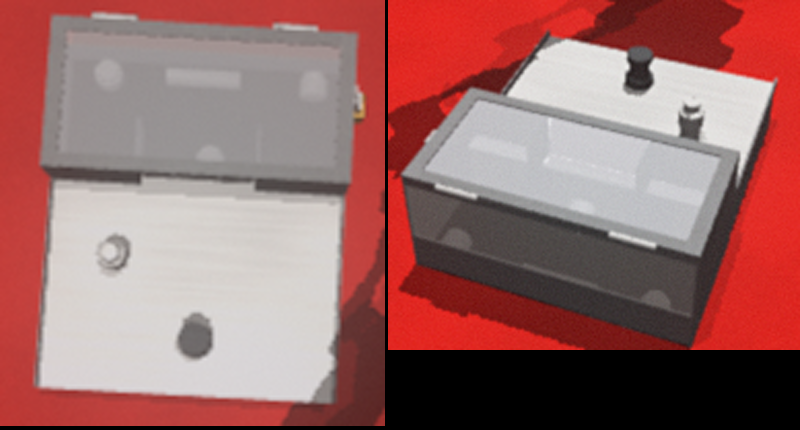

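The tray now holds only the adapter at (112,253) and the valve at (195,337), both unmoved. The nut is in the bin at (210,152) in the top view and (582,207) in the scene view. I'll check its height and that the flap matches its starting look.

```bash
python3 -c "
from h import *
from bench import bot
t=bot.read_camera('top'); s=bot.read_camera('scene')
u=(230+210*140/385,95+152*155/426); v=(230+(582-388)*200/412,160+207*170/350)
for z in (3,15,30,70,90):
    for c,p in((t,u),(s,v)):
        d=np.r_[ray(c,*p,z),0]-O; print(z,round(d@BX),round(d@BY),end=' | ')
    print()
t0=dict(np.load('top0.npz'))['frame'].astype(float); d=np.abs(t0-t['frame']).mean(2)
print('mouth strip diff',d[157:167,282:322].mean(), 'adapter',d[178:197,262:280].mean(),'valve',d[207:228,292:310].mean(),'bin nut',d[145:156,298:316].mean())
st(bot)"
```

```text
3 56 -7 | 3 13 -15 | 
15 53 -8 | 15 24 -10 | 
30 50 -8 | 30 38 -5 | 
70 40 -10 | 70 76 10 | 
90 36 -11 | 90 95 18 | 
mouth strip diff 4.6033333333333335 adapter 5.592592592592593 valve 4.744268077601411 bin nut 8.432659932659933
t 16.55 box [-56.1, -278.1, 231.2] ztool(box) [ 0.55   0.001 -0.835] xtool [0.835 0.001 0.55 ] j [-0.5  -0.09  2.04  0.38  0.69  0.89] w 15.8 F [-0.9  0.2 -0.4]
```

```bash
python3 -c "
from bench import bot
print(bot.finish_job())"
```

```text
the job is handed in; nothing more can be done
None
```

The nut was pushed through the flap and dropped into the reject box, the flap looks fully shut again, the adapter and valve on the tray are unmoved, and the job is handed in; I did not re-check the bench items, though the fingers never went near them.

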